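# Pack the sausage-making carton

### The job

Pack the seasonings for the sausage batch into the cardboard carton: the garlic bulb in the wide round nest, the slim spice jar in the small round nest, the square tin in the square nest and the oblong tin in the oblong nest, each standing upright and flat inside its rim. The onion and the round tin do not belong: leave them where they stand.

Things in the scene. Friction and masses are not known exactly. Their poses are not given: they have to be found in the camera images.
- garlic: White garlic bulb, ribbed by its cloves, standing on its flat base: 56 mm across, straight-sided from 18 to 40 mm above its base, 70 mm high including the thin 12 mm neck on top. About 70 g. Origin: centre of its underside, z up through the neck.
- slim_jar: Slim round spice jar, upright, brown contents and a black screw cap: 38 mm in diameter, 94 mm high (cap 37 mm in diameter, the top 16 mm). About 110 g. Origin: centre of its underside, z up.
- square_tin: Bare steel tin, square seen from above: 50 by 50 mm, 72 mm high, upright; the lid is the top 14 mm and does not come off. About 150 g. Origin: centre of its underside, z up, x and y square to its sides.
- oblong_tin: Bare steel tin, oblong seen from above: 30 mm along its x by 62 mm along its y, 72 mm high, upright; the lid does not come off. About 120 g. Origin: centre of its underside, z up.
- onion: Pale onion, a look-alike of the garlic that does not belong: smooth and round without ribs, 58 mm across, 68 mm high with a pointed tip. Origin: centre of its underside, z up. It stays where it is.
- round_tin: Bare steel tin, round seen from above, a look-alike of the other tins that does not belong: 53 mm in diameter, 72 mm high. Origin: centre of its underside, z up. It stays where it is.
- nest_wide_round: Nest with the wider round rim, for the garlic: inner diameter 76 mm. Fixed pale pulp tile with a dark rim, 94 mm square, 3 mm thick; rim 6 mm thick, top 12 mm above the tile's underside. Origin: centre of that underside, 5 mm above the table; x, y along the tile's sides. The four nests lie two by two (98 mm pitch, any arrangement) in a fixed cardboard carton, 206 mm square, walls 18 mm high.
- nest_small_round: Nest with the smaller round rim, for the slim jar: inner diameter 56 mm. Fixed pale pulp tile with a dark rim, 94 mm square, 3 mm thick; rim 6 mm thick, top 12 mm above the tile's underside. Origin: centre of that underside, 5 mm above the table; x, y along the tile's sides.
- nest_square: Nest with a square rim, for the square tin: 70 by 70 mm inside. Fixed pale pulp tile with a dark rim, 94 mm square, 3 mm thick; rim 6 mm thick, top 12 mm above the tile's underside. Origin: centre of that underside, 5 mm above the table; x, y along the tile's sides.
- nest_oblong: Nest with an oblong rim, for the oblong tin: 48 mm along its x by 80 mm along its y inside. Fixed pale pulp tile with a dark rim, 94 mm square, 3 mm thick; rim 6 mm thick, top 12 mm above the tile's underside. Origin: centre of that underside, 5 mm above the table; x, y along the tile's sides. Loose bystanders near the things: brass jar lid (62 mm across, 13 high), cork (20 across, 22 high), wooden spoon.
There are look-alikes about, which are no part of the job. What is shaped like the round_tin but green or orange is not meant.

How it is judged:
At the end, for the whole second after the job is handed in: Garlic, slim jar, square tin and oblong tin each in their own nest: within 16 mm of its centre, underside on its floor (-2 to 7 mm from its origin), tilt under 0.12 rad, released and at rest; onion and round tin upright and within 30 mm of where they started (horizontal distance between garlic and nest_wide_round below 0.016 m and z of garlic in the frame of nest_wide_round between -0.002 and 0.007 m and angle between each of garlic, slim_jar, square_tin, oblong_tin's own z axis and vertical below 0.12 rad and linear speed of each of garlic, slim_jar, square_tin, oblong_tin below 0.02 m/s and angular speed of each of garlic, slim_jar, square_tin, oblong_tin below 0.3 rad/s and contact force between each of garlic, slim_jar, square_tin, oblong_tin and the fingers below 0.3 N and horizontal distance between slim_jar and nest_small_round below 0.016 m and z of slim_jar in the frame of nest_small_round between -0.002 and 0.007 m and horizontal distance between square_tin and nest_square below 0.016 m and z of square_tin in the frame of nest_square between -0.002 and 0.007 m and horizontal distance between oblong_tin and nest_oblong below 0.016 m and z of oblong_tin in the frame of nest_oblong between -0.002 and 0.007 m and distance of each of onion, round_tin from where it was at the start of the episode below 0.03 m and angle between each of onion, round_tin's own z axis and vertical below 0.15 rad); the robot touches nothing.
It fails at once if the onion is shifted more than 30 mm, lifted or knocked over (distance of onion from where it was at the start of the episode above 0.03 m or angle between onion's own z axis and vertical above 0.5 rad).
It fails at once if the round tin is shifted more than 30 mm, lifted or knocked over (distance of round_tin from where it was at the start of the episode above 0.03 m or angle between round_tin's own z axis and vertical above 0.5 rad).
It also fails if it takes over 99 s, if anything falls off the work surface, if the arm or the gripper's body presses on something with over 40 N, if the wrist force passes 120 N, or if a joint passes its speed limit or range.

### The arm

A 6-joint arm with a two-finger parallel gripper is mounted at the origin on the work surface. World frame = base frame: x ahead of the robot, y to its left, z up, the work surface at z = 0. Lengths are in m, angles in rad, forces in N, time in s.
With the tool pointing down it reaches from about 0.375 to 0.825 m from the base axis. Payload 5.5 kg.
Tool frame: the origin (TCP) lies on the centre line of the jaws, within the pads' length; the fingertips stand 22 mm ahead of it and the grasp point (between the pads) lies 3 mm ahead of it; z points along the fingers, x is the direction in which the jaws open and shut, and the axes are right-handed (so a half turn about z gives the same grasp; the last joint's range is limited). The gripper opens to 85 mm and grips with 20 to 120 N. Pads are 22 mm wide; open, the fingers measure 114 mm over their backs; the gripper's body (76 mm by 85 mm) begins 54 mm behind the grasp point. The pads swing forward as they close: fully open they stand 13 mm farther back than shut.
Start: joints at [-1.225, 0.314, -0.047, 1.21, 0, 1.571], TCP at [0.203, -0.564, 0.253] pointing down, gripper open.
Joint ranges: [-2.67, 2.67], [-0.69, 1.73], [-1.03, 1.25], [-2.08, 2.16], [-1.42, 1.45], [-3.14, 3.14]. Speed limits (rad/s): [2.39, 2.39, 3.01, 3.14, 3.14, 3.14].

### API

Orientations are given as a unit quaternion [x, y, z, w].
In Python, from workcell import robot, vision gives the robot as it stands. The module is installed in compiled form; this text tells all that it offers.
- The arm moves only by the tool carry_out, never from a script. Its arguments are lists of equal length, an entry for each row: "jaw": the closure, from 0 (fully open) to 1 (shut); "xyz": the shift along the tool's x, y, z in cm, a list of three; "spin": the turn about the tool's z in rad. In form: {"jaw": [jaw, ...], "xyz": [[dx, dy, dz], ...], "spin": [spin, ...]}. A call has 1 to 5 rows; each row shifts and turns the commanded pose from where the row before left it, along the tool's axes as they then stand; what a row does not reach is not made up. A row lasts 1/8 s, in which the tool goes at most 62.5 mm and 10.7 degrees, less where a joint would pass 70% of its speed; a pose out of reach is approached as far as the arm can. A call with a gripper value outside its range is refused whole. The fingers move at their own pace and stop on an object; "squeeze" is the grip in N (left out, the last holds). Time passes only in rows, so rows that do not move let the fingers close. It gives the time, the measured TCP pose, the force and the opening at its end, in the units of the state.
- robot.get_state(): the state, without advancing time (a new reading comes with each control period).
- vision.capture(name): name is "scene" or "side" or "wrist"; returns (picture, depth): 400x640x3 uint8, red, green, blue; 400x640 float32, m along the optical axis (not along the pixel's ray), 0 where there is no reading.
- vision.camera_model(name): a dict with "fx", "fy", "cx", "cy" (pixels), "extrinsics" (4x4, takes a point from camera to world coordinates); the wrist camera has in their place "hand_eye" (4x4, takes a point from camera to tool coordinates, whose origin is the TCP and whose axes are the tool frame's). Camera axes: x right, y down, z forward; pixel columns grow to the right and rows downward; lengths in m; the calibration is good to about 2 mm. A picture is of the moment at which its call begins: read the wrist's pose just before it. camera_model takes no time and is no camera call.
- robot.close_job(): hands the job in, once; it reports no verdict.
The state is a dict: "t": time; "joint_pos": joint angles; "joint_vel": joint speeds; "tau": joint torques, N m; "tcp_pos": TCP position; "orientation": TCP orientation; "contact_force": force on the tool from outside, world axes, zero at the start; "torque": the same for the moment, N m; "opening": finger opening in m.
Only numpy, scipy, OpenCV 4.12 (cv2) and the standard library are available. Lean on these libraries where they do the work, as an engineer would, in place of code of your own. Each camera call takes 0.05 s, during which the arm holds its last target.

## Working session

There is one attempt and no reset: what is moved stays moved. The work goes in short steps, Python scripts to look and compute and a tool call to move; the robot and the scene stay as the last step left them, time stands still between calls to the robot, and variables do not carry over. Pictures are saved under pics/ and viewed, and the job is handed in when it is done.

Besides the shell and the picture viewer there is one more tool, called as name(argument=value, ...) on one line, values as JSON. carry_out: Moves the arm, as the interface text tells. Its arguments: {"type":"object","properties":{"jaw":{"type":"array"},"xyz":{"type":"array"},"spin":{"type":"array"},"squeeze":{"type":"number"}},"required":["jaw","xyz","spin"]}

```bash
mkdir -p pics; cat > h.py <<'E'
import numpy as np, cv2
from workcell import robot, vision
from scipy.spatial.transform import Rotation as R
def snap(n,f):
    s=robot.get_state(); p,d=vision.capture(n); m=vision.camera_model(n)
    if 'extrinsics' in m: T=np.array(m['extrinsics'])
    else:
        W=np.eye(4);W[:3,:3]=R.from_quat(s['orientation']).as_matrix();W[:3,3]=s['tcp_pos'];T=W@np.array(m['hand_eye'])
    np.savez(f'pics/{f}.npz',p=p,d=d,T=T,k=[m['fx'],m['fy'],m['cx'],m['cy']])
    cv2.imwrite(f'pics/{f}.png',p[:,:,::-1])
def load(f):
    z=np.load(f'pics/{f}.npz'); return z['p'],z['d'],z['T'],z['k']
def cloud(f):
    p,d,T,k=load(f); v,u=np.mgrid[:400,:640]
    P=np.stack([(u-k[2])/k[0]*d,(v-k[3])/k[1]*d,d],-1)@T[:3,:3].T+T[:3,3]
    P[d==0]=np.nan
    return P
E
python3 - <<'E'
from h import *
s=robot.get_state(); print(s)
snap('scene','s0'); snap('side','d0'); snap('wrist','w0')
for n in('s0','d0'):
    print(load(n)[2:])
E
```

```text
{'t': 0.0, 'joint_pos': array([-1.22499858e+00,  3.14227670e-01, -4.80679961e-02,  1.21023048e+00,
        1.87038448e-05,  1.57080972e+00]), 'joint_vel': array([-0.000562  , -0.00012495, -0.00073874, -0.00018361, -0.0017139 ,
       -0.00037582]), 'tau': array([-1.71615407e-03, -5.39585459e+01,  3.39749193e+01,  1.93014205e-02,
       -1.35350779e-04, -5.08362547e-06]), 'tcp_pos': array([ 0.20318752, -0.56396416,  0.25243843]), 'orientation': array([ 8.18209537e-01, -5.74919477e-01, -7.02306362e-04, -5.04895038e-04]), 'contact_force': array([ 0.64505618,  0.20838234, -0.41559104]), 'torque': array([ 0.00998095, -0.01001322,  0.04941988]), 'opening': 0.08576122152961385}
(array([[ 0.30412815,  0.73390804, -0.60735909,  1.04456807],
       [ 0.95259397, -0.23992271,  0.18708773, -0.14837865],
       [-0.00841405, -0.63546525, -0.77208362,  0.6144692 ],
       [ 0.        ,  0.        ,  0.        ,  1.        ]]), array([391.68938287, 391.68938287, 312.58791634, 196.06738904]))
(array([[-0.75445338, -0.51762879,  0.40355983,  0.18289729],
       [-0.65631367,  0.5881729 , -0.47255159,  0.46571939],
       [ 0.00724335, -0.62137998, -0.78347588,  0.84522817],
       [ 0.        ,  0.        ,  0.        ,  1.        ]]), array([478.75938725, 478.75938725, 319.01031592, 201.50914595]))
```

View pics/s0.png

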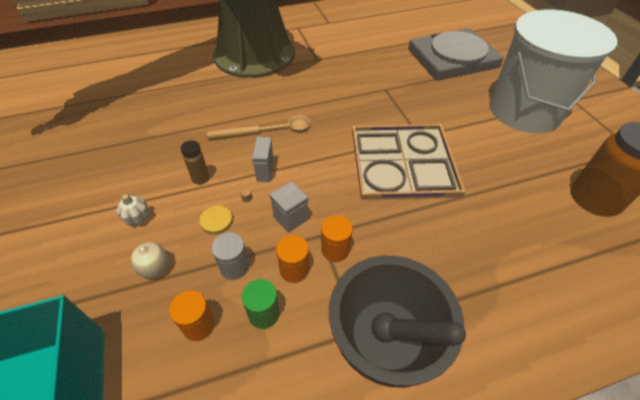

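View pics/d0.png

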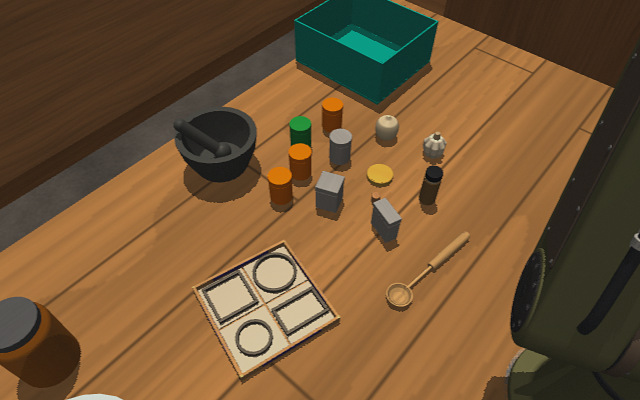

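View pics/w0.png

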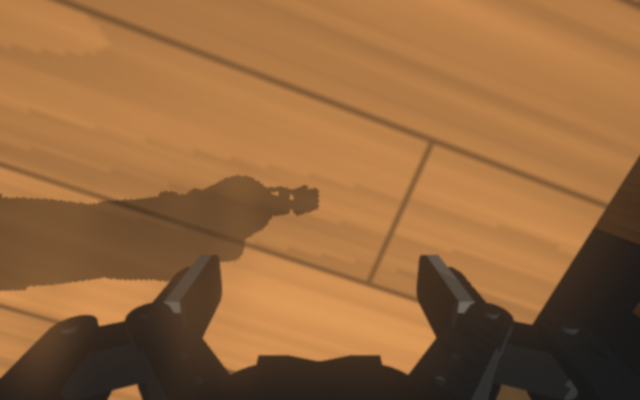

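The scene picture shows the garlic (132,209), onion (150,261), jar (195,162), oblong tin (263,158), square tin (289,206) and round tin (230,255). The nests are the oblong one at (380,144), small round (422,142), wide round (385,176) and square (433,175). I'll measure them from depth next.

```bash
python3 - <<'E'
from h import *
def rect(P): 
    r=cv2.minAreaRect((P[:,:2]*1000).astype(np.float32)); return np.round(r[0],1),np.round(r[1],1),round(r[2],1)
def circ(P):
    A=np.c_[2*P[:,:2],np.ones(len(P))];b=(P[:,:2]**2).sum(1);s=np.linalg.lstsq(A,b,rcond=None)[0];return s[:2]*1000,1000*np.sqrt(s[2]+s[0]**2+s[1]**2)
S=cloud('s0');D=cloud('d0')
for nm,C in(('s',S),('d',D)):
    w=C[np.isfinite(C[...,0])]; print(nm,'table z',np.nanmedian(w[(abs(w[:,2])<.02)][:,2]))
boxes={'garlic':((110,190,155,232),(415,128,455,163)),'onion':((128,236,172,284),(372,110,402,148)),'jar':((178,137,212,188),(415,163,448,210)),
'obl':((249,134,277,186),(368,195,405,245)),'sq':((268,180,312,233),(312,168,348,218)),'round':((208,230,250,282),(326,127,356,170)),
'lid':((196,203,236,236),(362,160,398,188)),'cork':((238,188,254,203),(368,189,383,204)),'orange1':((274,233,312,284),(286,141,315,183)),'orange2':((318,213,354,262),(265,165,296,210)),'green':((242,278,280,328),(288,115,313,148))}
for n,bb in boxes.items():
    for nm,C,b in(('s',S,bb[0]),('d',D,bb[1])):
        P=C[b[1]:b[3],b[0]:b[2]].reshape(-1,3);P=P[np.isfinite(P[:,0])];P=P[P[:,2]>.008]
        zt=np.percentile(P[:,2],98); T=P[P[:,2]>zt-.006]
        print(n,nm,len(P),'zmax',round(zt,4),'top',len(T),np.round(T.mean(0)*1000,1),'rect',rect(T),'allrect',rect(P))
E
```

```text
s table z -0.0004873040615209767
d table z -0.00044631037103060045
garlic s 767 zmax 0.0692 top 45 [ 512.9 -340.    67.6] rect (array([ 512.1, -339.9]), array([11.1, 11.1]), 73.2) allrect (array([ 515.1, -338.7]), array([47. , 52.8]), 20.2)
garlic d 448 zmax 0.0686 top 25 [ 507.  -339.    67.2] rect (array([ 506.7, -339.5]), array([12.9, 11.5]), 70.7) allrect (array([ 507.4, -334. ]), array([52.2, 42.1]), 17.2)
onion s 1070 zmax 0.0649 top 88 [ 635.6 -314.6   62.6] rect (array([ 633.7, -314.9]), array([17.3, 19.7]), 23.0) allrect (array([ 637.1, -314.3]), array([51.7, 56.8]), 15.1)
onion d 477 zmax 0.0639 top 41 [ 629.1 -312.9   61.8] rect (array([ 628.3, -313.3]), array([21.1, 16.3]), 17.7) allrect (array([ 627.8, -311.4]), array([50.7, 54.8]), 83.0)
jar s 791 zmax 0.0947 top 216 [ 444.7 -210.6   92.9] rect (array([ 442.6, -211.3]), array([35.4, 34. ]), 22.6) allrect (array([ 396.7, -193.2]), array([ 37.3, 138.1]), 69.9)
jar d 626 zmax 0.0955 top 190 [ 438.7 -209.6   93.1] rect (array([ 439.3, -210. ]), array([35.7, 36.3]), 38.7) allrect (array([ 438.7, -210.6]), array([39.6, 37.1])
[... 2064 characters left out ...]
zmax 0.0731 top 655 [ 6.974e+02 -6.000e-01  7.140e+01] rect (array([696.7,  -0.9]), array([50.6, 52.7]), 69.1) allrect (array([ 6.969e+02, -4.000e-01]), array([51.9, 52.6]), 68.3)
orange2 d 815 zmax 0.0737 top 356 [691.7   1.3  71.2] rect (array([692. ,   1.7]), array([49.7, 50.4]), 43.5) allrect (array([693.2, -19. ]), array([52.4, 91.6]), 5.4)
green s 1419 zmax 0.0734 top 921 [ 774.9 -151.3   71.4] rect (array([ 774. , -150.5]), array([50.7, 52.8]), 79.3) allrect (array([ 774.1, -151.4]), array([51.9, 51.9]), 59.1)
green d 646 zmax 0.0735 top 345 [ 760.1 -139.4   71. ] rect (array([ 752.2, -130.7]), array([ 49.9, 109.6]), 41.7) allrect (array([ 752.8, -130.1]), array([ 51.1, 109.5]), 40.9)
```

```bash
python3 - <<'E'
import cv2
a=cv2.imread('pics/s0.png')[115:205,340:475];cv2.imwrite('pics/s0n.png',cv2.resize(a,None,fx=5.8,fy=5.8,interpolation=cv2.INTER_CUBIC))
a=cv2.imread('pics/d0.png')[235:385,185:345];cv2.imwrite('pics/d0n.png',cv2.resize(a,None,fx=4,fy=4,interpolation=cv2.INTER_CUBIC))
E
```

```text
(no output)
```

View pics/s0n.png

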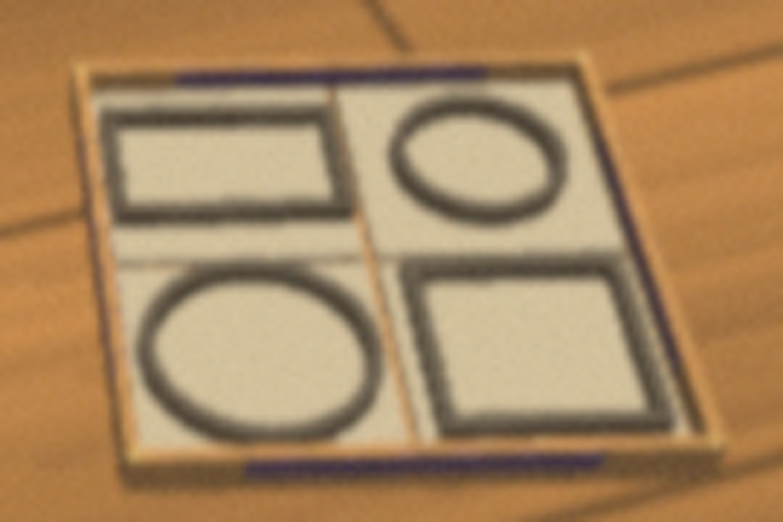

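View pics/d0n.png

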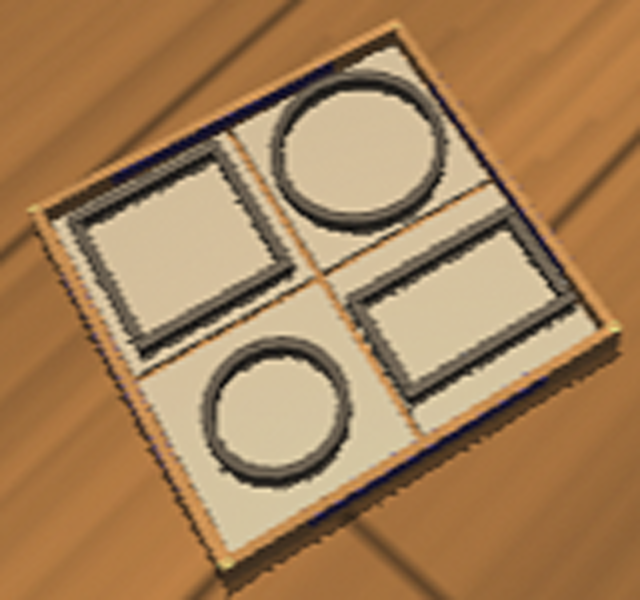

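The enlarged crops agree on the layout: oblong and small round nests toward the robot, wide round and square farther out. Now I'll fit the carton and its rims.

```bash
python3 - <<'E'
from h import *
R_={'s0':{'obl':((354,130,404,155)),'small':(405,129,440,156),'wide':(362,158,407,194),'sq':(408,156,459,193)},
'd0':{'wide':(250,249,298,294),'sq':(202,270,259,326),'obl':(270,284,331,337),'small':(233,316,275,359)}}
for f in R_:
    p,d,T,k=load(f);C=cloud(f)
    # carton: points 3..25mm in region
    g=p.astype(int)
    for n,b in R_[f].items():
        sub=g[b[1]:b[3],b[0]:b[2]];P=C[b[1]:b[3],b[0]:b[2]]
        m=(sub.max(-1)<105)&(sub.max(-1)-sub.min(-1)<28)
        # keep largest connected component
        nl,L,st,_=cv2.connectedComponentsWithStats(m.astype(np.uint8));i=1+np.argmax(st[1:,4]);m=L==i
        # project rays to plane z=.017 
        v,u=np.nonzero(m);u=u+b[0];v=v+b[1]
        ray=np.c_[(u-k[2])/k[0],(v-k[3])/k[1],np.ones(len(u))]@T[:3,:3].T
        Q=T[:3,3]+ray*((.015-T[2,3])/ray[:,2])[:,None]
        r=cv2.minAreaRect((Q[:,:2]*1000).astype(np.float32))
        print(f,n,len(u),np.round(r[0],1),np.round(r[1],1),round(r[2],1),'z',np.round(np.nanmean(P[m][:,2]),4))
    b=(345,118,470,203) if f=='s0' else (185,235,345,382)
    P=C[b[1]:b[3],b[0]:b[2]].reshape(-1,3);P=P[np.isfinite(P[:,0])];P=P[(P[:,2]>.004)&(P[:,2]<.03)]
    r=cv2.minAreaRect((P[:,:2]*1000).astype(np.float32));print('carton',r, np.percentile(P[:,2],[5,50,99]))
E
```

```text
s0 obl 56 [498.4 174.9] [86.1  9. ] 76.0 z 0.0149
s0 small 48 [484.8 289.9] [54.8 23.2] 46.9 z 0.0143
s0 wide 62 [541.5 174.7] [69.2 24.4] 50.9 z 0.0148
s0 sq 51 [557.1 260.1] [60.  6.] 71.8 z 0.0152
carton ((531.67431640625, 217.00210571289062), (207.6708984375, 211.21875), 73.81208038330078) [0.00573786 0.00856355 0.01871122]
d0 wide 451 [563.1 157.4] [85.8 98. ] 75.1 z 0.013
d0 sq 204 [592.1 250.5] [82.8 70.9] 71.0 z 0.0125
d0 obl 412 [467.5 183.5] [97.2 66.5] 73.9 z 0.0122
d0 small 305 [493.3 279.2] [65.8 67.6] 41.2 z 0.0135
carton ((526.4933471679688, 213.44444274902344), (286.37060546875, 286.0111083984375), 41.928680419921875) [0.00514518 0.00831385 0.01950176]
```

```bash
cat > fit.py <<'E'
from h import *
from scipy.optimize import minimize
def proj(f,X):
    p,d,T,k=load(f);c=(X-T[:3,3])@T[:3,:3];return np.c_[c[:,0]/c[:,2]*k[0]+k[2],c[:,1]/c[:,2]*k[1]+k[3]]
t=np.linspace(0,2*np.pi,200,endpoint=False)
def sqr(a,b):
    s=np.linspace(-1,1,50);o=np.ones(50);return np.r_[np.c_[s*a,o*b],np.c_[s*a,-o*b],np.c_[o*a,s*b],np.c_[-o*a,s*b]]
h=.049
# carton frame: x along (cos yaw, sin yaw) with yaw ~ -16 deg
L=[('obl',(-h,-h),sqr(.027,.043)),('small',(-h,h),.031*np.c_[np.cos(t),np.sin(t)]),('wide',(h,-h),.041*np.c_[np.cos(t),np.sin(t)]),('sq',(h,h),sqr(.038,.038))]
def pts(q,what='rim'):
    c,s=np.cos(q[2]),np.sin(q[2]);M=np.array([[c,-s],[s,c]]);out=[]
    for n,o,a in L: out.append(np.c_[(a+o)@M.T+q[:2],np.full(len(a),.017)])
    return np.vstack(out)
if __name__=='__main__':
  for f in('s0','d0'):
    p,_,_,_=load(f);g=cv2.GaussianBlur(p.max(-1).astype(np.float32),(0,0),1.2)
    def cost(q):
        uv=proj(f,pts(q)).astype(np.float32);return cv2.remap(g,uv[:,0].reshape(-1,1),uv[:,1].reshape(-1,1),cv2.INTER_LINEAR).mean()
    best=min((minimize(cost,[x,y,yw],method='Nelder-Mead',options=dict(initial_simplex=[[x,y,yw],[x+.006,y,yw],[x,y+.006,yw],[x,y,yw+.05]])) for x in(.522,.530,.538) for y in(.208,.216,.224) for yw in(-.28,-.22,-.34)),key=lambda r:r.fun)
    q=best.x;print(f,q,best.fun)
    im=cv2.resize(p[:,:,::-1].copy(),None,fx=4,fy=4,interpolation=cv2.INTER_CUBIC)
    for u,v in proj(f,pts(q)): cv2.circle(im,(int(4*u+1.5),int(4*v+1.5)),1,(0,0,255),-1)
    b=(340,115,475,205) if f=='s0' else (185,235,345,385)
    cv2.imwrite(f'pics/{f}fit.png',im[4*b[1]:4*b[3],4*b[0]:4*b[2]])
E
python3 fit.py
python3 -c "
import cv2,numpy as np
a=cv2.imread('pics/s0fit.png');b=cv2.imread('pics/d0fit.png');a=cv2.copyMakeBorder(a,0,240,0,0,0);w=np.hstack([a,b]);cv2.imwrite('pics/fit.png',cv2.resize(w,(800,int(800*w.shape[0]/w.shape[1]))))"
```

```text
s0 [ 0.53464125  0.21420742 -0.28474395] 116.37628936767578
d0 [ 0.52506793  0.21959932 -0.28329323] 90.53511810302734
```

View pics/fit.png

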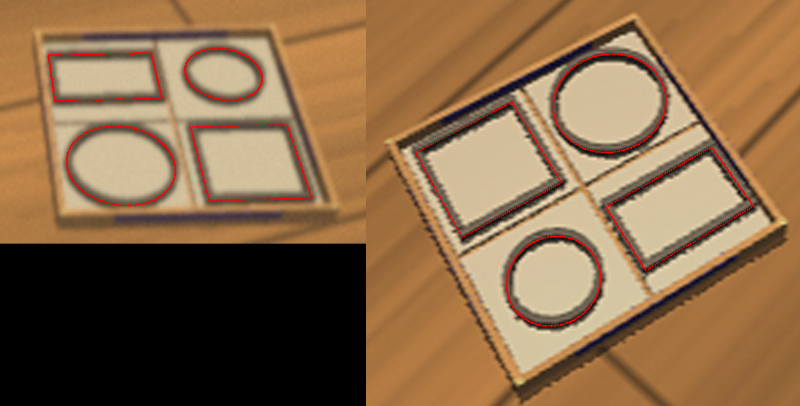

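```bash
cat > go.py <<'E'
import sys,math
from h import *
def plan(x,y,z,yaw,maxd=50.,maxs=.16):
    s=robot.get_state();M=R.from_quat(s['orientation']).as_matrix();X=M[:,0];y0=math.atan2(X[1],X[0])
    d=(yaw-y0+math.pi/2)%math.pi-math.pi/2
    if len(sys.argv)>5: d+=math.pi*float(sys.argv[5])
    D=np.array([x,y,z])*1000-1000*s['tcp_pos']
    n=max(1,math.ceil(np.linalg.norm(D)/maxd),math.ceil(abs(d)/maxs))
    print('t',round(s['t'],2),'tcp',np.round(s['tcp_pos'],4),'yaw',round(y0,3),'q',np.round(s['joint_pos'],2),'open',round(s['opening'],4),'F',np.round(s['contact_force'],1),'tiltz',np.round(M[:,2],3))
    out=[];yw=y0
    for i in range(n):
        ex=np.array([math.cos(yw),math.sin(yw),0]);ey=np.array([math.sin(yw),-math.cos(yw),0])
        st=D/n; out.append([round(st@ex/10,2),round(st@ey/10,2),round(-st[2]/10,2)]); yw+=d/n
    print(n,'rows xyz',out,'spin each',round(-d/n,3))
if __name__=='__main__': plan(*map(float,sys.argv[1:5]))
E
python3 go.py .510 -.3395 .2 -.587
```

```text
t 0.15 tcp [ 0.2032 -0.5641  0.2526] yaw -1.225 q [-1.22  0.31 -0.05  1.21  0.    1.57] open 0.0852 F [ 1.2  0.2 -0.2] tiltz [-0.     0.001 -1.   ]
8 rows xyz [[np.float64(-1.34), np.float64(-4.56), np.float64(0.66)], [np.float64(-0.97), np.float64(-4.65), np.float64(0.66)], [np.float64(-0.6), np.float64(-4.71), np.float64(0.66)], [np.float64(-0.22), np.float64(-4.75), np.float64(0.66)], [np.float64(0.16), np.float64(-4.75), np.float64(0.66)], [np.float64(0.53), np.float64(-4.72), np.float64(0.66)], [np.float64(0.91), np.float64(-4.66), np.float64(0.66)], [np.float64(1.28), np.float64(-4.58), np.float64(0.66)]] spin each -0.08
```

carry_out(jaw=[0,0,0,0,0], xyz=[[-1.34,-4.56,0.66],[-0.97,-4.65,0.66],[-0.6,-4.71,0.66],[-0.22,-4.75,0.66],[0.16,-4.75,0.66]], spin=[-0.08,-0.08,-0.08,-0.08,-0.08], squeeze=40)

```text
t: 0.78
tcp_pos: [0.3961, -0.423, 0.2199]
orientation: [0.917, -0.4, -0.0, -0.0]
contact_force: [-0.5, 0.0, -0.5]
opening: 0.0852
```

carry_out(jaw=[0,0,0,0], xyz=[[0.53,-4.72,0.66],[0.91,-4.66,0.66],[1.28,-4.58,0.66],[0,0,0]], spin=[-0.08,-0.08,-0.08,0])

```text
t: 1.27
tcp_pos: [0.5118, -0.3374, 0.1994]
orientation: [0.958, -0.286, -0.001, -0.001]
contact_force: [-0.5, 0.6, 0.4]
opening: 0.0853
```

```bash
sed -i 's/out.append(\[round(st@ex\/10,2),round(st@ey\/10,2),round(-st\[2\]\/10,2)\])/out.append([round(float(a),2) for a in (st@ex\/10,st@ey\/10,-st[2]\/10)])/' go.py; python3 -c "
from h import *
snap('wrist','w1')"; python3 go.py .51 -.3395 .035 -.587
```

```text
t 1.32 tcp [ 0.5105 -0.3385  0.1997] yaw -0.583 q [-0.59  0.36 -0.1   1.11 -0.    1.57] open 0.0853 F [ 0.9 -1.   0.2] tiltz [-0.001  0.001 -1.   ]
4 rows xyz [[0.0, 0.03, 4.12], [0.0, 0.03, 4.12], [0.0, 0.03, 4.12], [0.0, 0.03, 4.12]] spin each 0.001
```

View pics/w1.png

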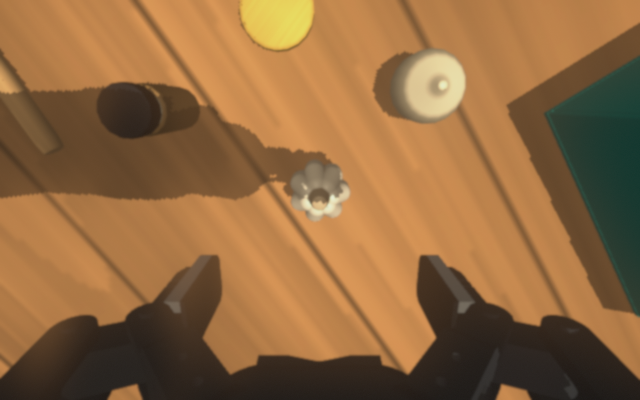

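The wrist view shows the garlic neck at (319,200), the onion at (430,85) and the jar cap at (128,108). I'll take their positions from this view too.

```bash
cat > top.py <<'E'
from h import *
def top(f,b,band=.006):
    P=cloud(f)[b[1]:b[3],b[0]:b[2]].reshape(-1,3);P=P[np.isfinite(P[:,0])];zt=np.percentile(P[:,2],99);T=P[P[:,2]>zt-band]
    r=cv2.minAreaRect((T[:,:2]*1000).astype(np.float32));print(f,b,'z',round(zt,4),len(T),'mean',np.round(T[:,:2].mean(0)*1000,1),'rect',np.round(r[0],1),np.round(r[1],1),round(r[2],1))
E
python3 - <<'E'
from top import *
print(vision.camera_model('wrist'))
top('w1',(290,160,352,222));top('w1',(290,160,352,222),.045);top('w1',(385,45,470,125));top('w1',(95,80,170,140))
E
```

```text
{'fx': 332.58618779859, 'fy': 332.58618779859, 'cx': 318.82177260004045, 'cy': 199.18801630342122, 'hand_eye': array([[ 9.99999746e-01,  6.97072781e-04,  1.46193086e-04,
        -8.96651768e-04],
       [-7.09893399e-04,  9.58844947e-01,  2.83929329e-01,
        -7.19591495e-02],
       [ 5.77429055e-05, -2.83929361e-01,  9.58845199e-01,
        -1.21713779e-01],
       [ 0.00000000e+00,  0.00000000e+00,  0.00000000e+00,
         1.00000000e+00]])}
w1 (290, 160, 352, 222) z 0.0717 240 mean [ 508.6 -340.1] rect [ 508.3 -340.5] [12.8 13.2] 89.8
w1 (290, 160, 352, 222) z 0.0717 2620 mean [ 510.6 -337. ] rect [ 507.9 -339.8] [52.8 52.1] 28.9
w1 (385, 45, 470, 125) z 0.0684 340 mean [ 629.2 -315.5] rect [ 629.9 -316.4] [16.2 14.9] 67.6
w1 (95, 80, 170, 140) z 0.0965 2579 mean [ 440.5 -211.8] rect [ 439.4 -211.6] [36.1 36.2] 60.8
```

carry_out(jaw=[0,0,0,0], xyz=[[0,0.15,4.2],[0,0.1,4.2],[0,0,4.2],[0,0,4.0]], spin=[0,0,0,0])

```text
t: 1.82
tcp_pos: [0.5073, -0.3429, 0.0334]
orientation: [0.957, -0.289, -0.0, 0.0]
contact_force: [0.9, 0.8, 0.1]
opening: 0.0853
```

carry_out(jaw=[0.5,1,1,1,1], xyz=[[0,0,0],[0,0,0],[0,0,0],[0,0,0],[0,0,0]], spin=[0,0,0,0,0])

```text
t: 2.45
tcp_pos: [0.5095, -0.3425, 0.036]
orientation: [0.958, -0.288, 0.001, 0.0]
contact_force: [0.3, 1.5, 7.1]
opening: 0.0523
```

carry_out(jaw=[1,1,1,1], xyz=[[0,0,-2],[0,0,-4.5],[0,0,-5],[0,0,-5]], spin=[0,0,0,0])

```text
t: 2.95
tcp_pos: [0.5084, -0.3416, 0.2012]
orientation: [0.958, -0.288, -0.0, -0.0]
contact_force: [1.0, -0.8, -0.8]
opening: 0.0523
```

```bash
python3 go.py .5633 .1562 .2 .27;  python3 -c "
from h import *
snap('wrist','w2')"
```

```text
t 2.95 tcp [ 0.5084 -0.3416  0.2012] yaw -0.585 q [-0.59  0.36 -0.1   1.11  0.    1.56] open 0.0523 F [ 1.  -0.8 -0.8] tiltz [-0.  0. -1.]
11 rows xyz [[-2.08, -4.05, 0.01], [-1.76, -4.2, 0.01], [-1.43, -4.32, 0.01], [-1.09, -4.42, 0.01], [-0.74, -4.49, 0.01], [-0.39, -4.54, 0.01], [-0.04, -4.55, 0.01], [0.31, -4.54, 0.01], [0.67, -4.5, 0.01], [1.01, -4.44, 0.01], [1.35, -4.35, 0.01]] spin each -0.078
```

View pics/w2.png

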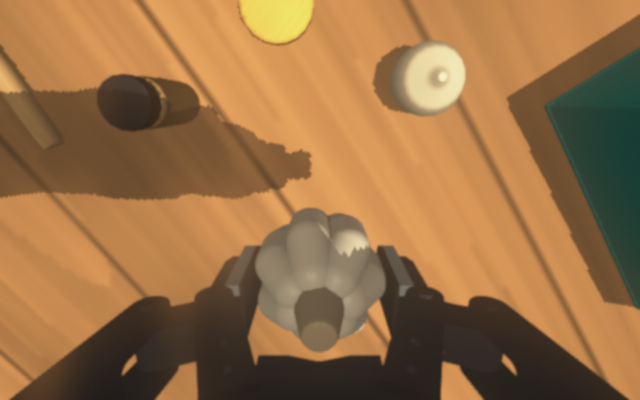

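The garlic is held centrally between the pads, with its neck at (320,335). I'm carrying it to the wide nest.

carry_out(jaw=[1,1,1,1,1], xyz=[[-2.08,-4.05,0],[-1.76,-4.2,0],[-1.43,-4.32,0],[-1.09,-4.42,0],[-0.74,-4.49,0]], spin=[-0.078,-0.078,-0.078,-0.078,-0.078])

```text
t: 3.62
tcp_pos: [0.5335, -0.1141, 0.1996]
orientation: [0.995, -0.096, 0.0, -0.0]
contact_force: [0.6, 1.1, -0.6]
opening: 0.0523
```

carry_out(jaw=[1,1,1,1,1], xyz=[[-0.39,-4.54,0],[-0.04,-4.55,0],[0.31,-4.54,0],[0.67,-4.5,0],[1.01,-4.44,0]], spin=[-0.078,-0.078,-0.078,-0.078,-0.078])

```text
t: 4.25
tcp_pos: [0.558, 0.1122, 0.1996]
orientation: [0.995, 0.099, 0.0, -0.0]
contact_force: [0.7, -1.2, 0.8]
opening: 0.0524
```

carry_out(jaw=[1,1], xyz=[[1.35,-4.35,0],[0,0,0]], spin=[-0.078,0])

```text
t: 4.5
tcp_pos: [0.5629, 0.1589, 0.1994]
orientation: [0.99, 0.138, 0.0, -0.0]
contact_force: [-0.7, -0.6, -0.6]
opening: 0.0526
```

```bash
python3 go.py .5633 .1562 .06 .27;  python3 -c "
from h import *
snap('wrist','w3');snap('side','d3');snap('scene','s3')
from top import top
top('w3',(250,200,390,360),.008)"
```

```text
t 4.5 tcp [0.5629 0.1589 0.1994] yaw 0.278 q [ 0.27  0.31 -0.18  1.08  0.    1.57] open 0.0526 F [-0.7 -0.6 -0.6] tiltz [ 0.     0.001 -1.   ]
3 rows xyz [[-0.01, 0.09, 4.65], [-0.01, 0.09, 4.65], [-0.01, 0.09, 4.65]] spin each 0.003
w3 (250, 200, 390, 360) z 0.2523 488 mean [560.2 170.4] rect [559.1 172.2] [32.9  9.3] 15.9
```

View pics/w3.png

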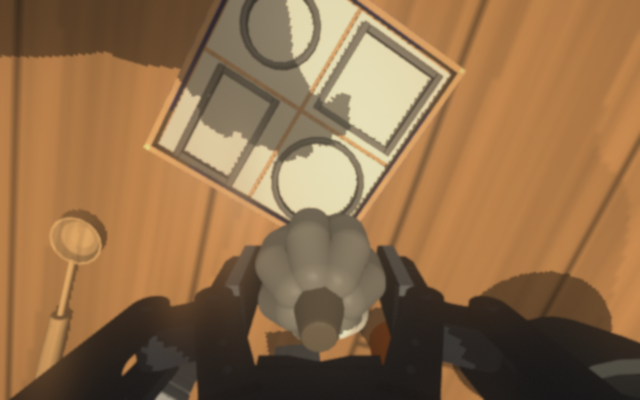

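View pics/d3.png

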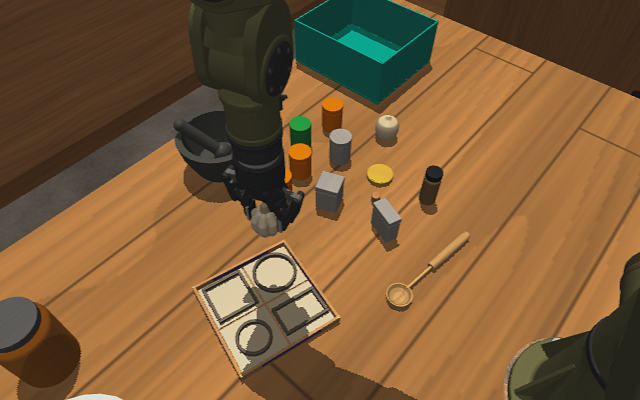

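```bash
cat > fitw.py <<'E'
from fit import *
import sys
f=sys.argv[1];p,_,T,k=load(f);g=cv2.GaussianBlur(p.max(-1).astype(np.float32),(0,0),1.2)
# use local contrast
g=g-cv2.GaussianBlur(g,(0,0),8)
def cost(q):
    uv=proj(f,pts(q)).astype(np.float32);ok=(uv[:,1]>2)&(uv[:,1]<215)&(uv[:,0]>2)&(uv[:,0]<637);uv=uv[ok];return cv2.remap(g,uv[:,0].reshape(-1,1),uv[:,1].reshape(-1,1),cv2.INTER_LINEAR).mean()
best=min((minimize(cost,[x,y,-.284],method='Nelder-Mead',options=dict(initial_simplex=[[x,y,-.284],[x+.006,y,-.284],[x,y+.006,-.284],[x,y,-.24]])) for x in(.522,.530,.538) for y in(.208,.216,.224)),key=lambda r:r.fun)
q=best.x;print(f,q,best.fun)
im=cv2.resize(p[:,:,::-1].copy(),None,fx=1.25,fy=1.25)
for u,v in proj(f,pts(q)): cv2.circle(im,(int(1.25*u),int(1.25*v)),1,(0,0,255),-1)
cv2.imwrite(f'pics/{f}fit.png',im)
c,s=np.cos(q[2]),np.sin(q[2])
for n,o,a in L: print(n,np.round(q[:2]+np.array([[c,-s],[s,c]])@o,4))
E
python3 fitw.py w3; python3 -c "
from h import *
k=vision.camera_model('wrist');H=np.linalg.inv(k['hand_eye'])
for z in(-.037,.011,.033):
  c=H@[0,0,z,1];print(z,c[:2]/c[2]*k['fx']+[k['cx'],k['cy']])"
```

```text
w3 [ 0.52711078  0.21662862 -0.27492134] -37.8444709777832
obl [0.4666 0.1828]
small [0.4933 0.2771]
wide [0.561  0.1562]
sq [0.5876 0.2505]
-0.037 [320.62197349 348.17884465]
0.011 [320.17728047 271.18792933]
0.033 [320.05444755 249.92153079]
```

View pics/w3fit.png

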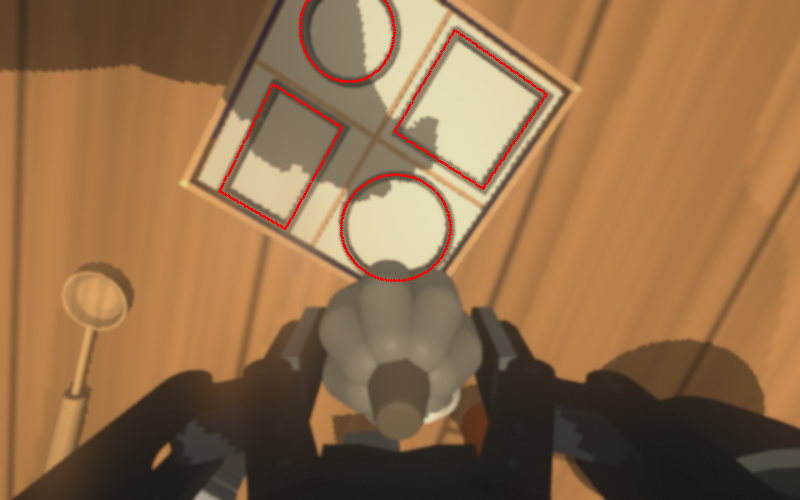

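```bash
python3 - <<'E'
from h import *
for f in('w2','w3'):
    p,d,T,k=load(f);H=np.array(vision.camera_model('wrist')['hand_eye'])
    for u,v in((320,335),(320,340),(312,335),(328,335),(320,300),(320,270),(270,265),(370,265)):
        c=np.array([(u-k[2])/k[0],(v-k[3])/k[1],1])*d[v,u]; print(f,u,v,np.round((H[:3,:3]@c+H[:3,3])*1000,1))
E
```

```text
w2 320 335 [ -0.2  -4.1 -36.2]
w2 320 340 [ -0.2  -0.9 -34.5]
w2 312 335 [ -2.7  -2.5 -34.1]
w2 328 335 [  2.3  -3.1 -34.9]
w2 320 300 [ -0.2  -9.8 -26.3]
w2 320 270 [ -0.2 -16.9 -19.1]
w2 270 265 [-18.5 -15.  -11.8]
w2 370 265 [ 19.5 -10.7  -3.6]
w3 320 335 [ -0.2  -3.1 -34.9]
w3 320 340 [ -0.2  -1.5 -35.2]
w3 312 335 [ -2.6  -3.8 -35.7]
w3 328 335 [  2.3  -3.7 -35.6]
w3 320 300 [ -0.2  -9.5 -25.8]
w3 320 270 [ -0.2 -17.1 -19.4]
w3 270 265 [-18.7 -14.2 -10.3]
w3 370 265 [ 19.5 -11.   -4.1]
```

carry_out(jaw=[1,1,1,1], xyz=[[0,0.3,4.5],[0,0,4.5],[0,0,4.5],[0,0,1.6]], spin=[0,0,0,0])

```text
t: 5.15
tcp_pos: [0.5615, 0.1512, 0.046]
orientation: [0.991, 0.135, -0.002, 0.0]
contact_force: [-0.6, -0.2, -0.9]
opening: 0.0522
```

carry_out(jaw=[1,1], xyz=[[0,0,0],[0,0,0.2]], spin=[0,0])

```text
t: 5.4
tcp_pos: [0.5654, 0.1532, 0.0485]
orientation: [0.991, 0.136, 0.002, -0.0]
contact_force: [0.8, 1.1, -0.1]
opening: 0.0524
```

carry_out(jaw=[1,1], xyz=[[0,0,0.15],[0,0,0]], spin=[0,0])

```text
t: 5.65
tcp_pos: [0.5643, 0.1533, 0.0459]
orientation: [0.991, 0.136, 0.001, -0.0]
contact_force: [0.4, -0.2, -0.5]
opening: 0.0525
```

carry_out(jaw=[1,1], xyz=[[0,0,0.15],[0,0,0]], spin=[0,0])

```text
t: 5.9
tcp_pos: [0.5641, 0.1532, 0.044]
orientation: [0.991, 0.136, 0.0, -0.0]
contact_force: [-0.0, -0.0, 3.7]
opening: 0.0526
```

carry_out(jaw=[1,1], xyz=[[0,0,0.1],[0,0,0]], spin=[0,0])

```text
t: 6.15
tcp_pos: [0.5641, 0.1532, 0.044]
orientation: [0.991, 0.136, 0.001, -0.0]
contact_force: [-3.4, -1.3, 13.6]
opening: 0.0529
```

Contact with the nest floor. I'll release gently and rise.

carry_out(jaw=[0.5,0.2,0,0], xyz=[[0,0,-0.1],[0,0,0],[0,0,0],[0,0,0]], spin=[0,0,0,0])

```text
t: 6.65
tcp_pos: [0.5635, 0.153, 0.0432]
orientation: [0.991, 0.136, -0.0, 0.0]
contact_force: [0.6, -1.2, 0.1]
opening: 0.0855
```

carry_out(jaw=[0,0,0,0], xyz=[[0,0,-2.5],[0,0,-5],[0,0,-5],[0,0,-3.5]], spin=[0,0,0,0])

```text
t: 7.15
tcp_pos: [0.5643, 0.1532, 0.2059]
orientation: [0.991, 0.136, 0.001, -0.0]
contact_force: [-0.2, 0.1, -0.2]
opening: 0.0856
```

```bash
python3 -c "
from h import *
snap('wrist','w4')
from top import top
top('w4',(270,150,370,230))"; python3 go.py .6 -.058 .2 -.087;  python3 go.py .6 -.058 .2 .36
```

```text
w4 (270, 150, 370, 230) z 0.079 251 mean [562.1 155.9] rect [562.1 155.5] [13.5 12.7] 14.9
t 7.2 tcp [0.5662 0.1537 0.2103] yaw 0.273 q [ 0.27  0.3  -0.16  1.1   0.    1.56] open 0.0852 F [ 1.1 -0.3  4. ] tiltz [ 0.008  0.002 -1.   ]
5 rows xyz [[-0.49, 4.26, 0.21], [-0.18, 4.28, 0.21], [0.13, 4.29, 0.21], [0.43, 4.27, 0.21], [0.74, 4.22, 0.21]] spin each 0.072
t 7.2 tcp [0.5662 0.1537 0.2103] yaw 0.273 q [ 0.27  0.3  -0.16  1.1   0.    1.56] open 0.0852 F [ 1.1 -0.3  4. ] tiltz [ 0.008  0.002 -1.   ]
5 rows xyz [[-0.49, 4.26, 0.21], [-0.57, 4.25, 0.21], [-0.64, 4.24, 0.21], [-0.71, 4.23, 0.21], [-0.79, 4.22, 0.21]] spin each -0.017
```

View pics/w4.png

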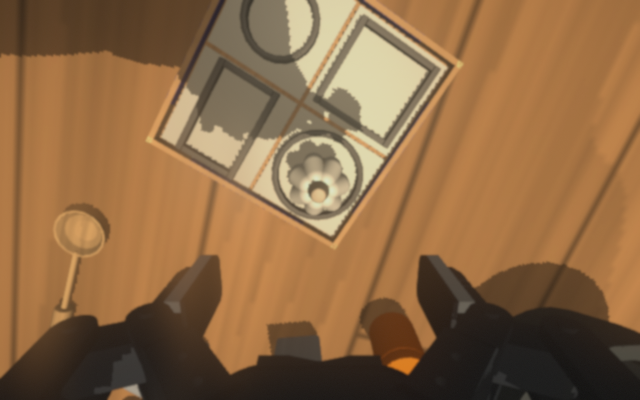

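The garlic stands in the wide nest: top at pixel (318,192), measured (562,156), on target. Next is the square tin.

```bash
python3 go.py .6 -.058 .2 -1.22
```

```text
t 7.2 tcp [0.5662 0.1537 0.2103] yaw 0.273 q [ 0.27  0.3  -0.16  1.1   0.    1.56] open 0.0852 F [ 1.1 -0.3  4. ] tiltz [ 0.008  0.002 -1.   ]
10 rows xyz [[-0.25, 2.13, 0.1], [0.07, 2.14, 0.1], [0.39, 2.11, 0.1], [0.7, 2.03, 0.1], [0.99, 1.9, 0.1], [1.27, 1.73, 0.1], [1.51, 1.52, 0.1], [1.72, 1.28, 0.1], [1.89, 1.01, 0.1], [2.02, 0.72, 0.1]] spin each 0.149
```

carry_out(jaw=[0,0,0,0,0], xyz=[[-0.25,2.13,0.1],[0.07,2.14,0.1],[0.39,2.11,0.1],[0.7,2.03,0.1],[0.99,1.9,0.1]], spin=[0.149,0.149,0.149,0.149,0.149])

```text
t: 7.82
tcp_pos: [0.5804, 0.0465, 0.198]
orientation: [0.972, -0.236, -0.0, 0.0]
contact_force: [0.3, -0.0, 0.2]
opening: 0.0856
```

carry_out(jaw=[0,0,0,0,0], xyz=[[1.27,1.73,0.1],[1.51,1.52,0.1],[1.72,1.28,0.1],[1.89,1.01,0.1],[2.02,0.72,0.1]], spin=[0.149,0.149,0.149,0.149,0.149])

```text
t: 8.45
tcp_pos: [0.5975, -0.0593, 0.193]
orientation: [0.819, -0.574, -0.0, 0.0]
contact_force: [0.4, -0.9, 0.4]
opening: 0.0856
```

carry_out(jaw=[0], xyz=[[0,0,0]], spin=[0])

```text
t: 8.57
tcp_pos: [0.5975, -0.0598, 0.1929]
orientation: [0.82, -0.572, -0.0, 0.0]
contact_force: [0.1, 0.4, 0.5]
opening: 0.0851
```

```bash
python3 -c "
from h import *
snap('wrist','w5')
from top import top
top('w5',(265,140,375,270))"; python3 go.py .6 -.058 .2 -1.22
```

```text
w5 (265, 140, 375, 270) z 0.0745 4347 mean [600.9 -57.5] rect [599.6 -58.1] [51.3 51.1] 21.0
t 8.62 tcp [ 0.5974 -0.0589  0.193 ] yaw -1.216 q [-0.1   0.34 -0.14  1.08  0.    2.69] open 0.0854 F [ 1.4  0.9 -0.8] tiltz [-0.001  0.    -1.   ]
1 rows xyz [[0.0, -0.27, -0.7]] spin each 0.004
```

View pics/w5.png

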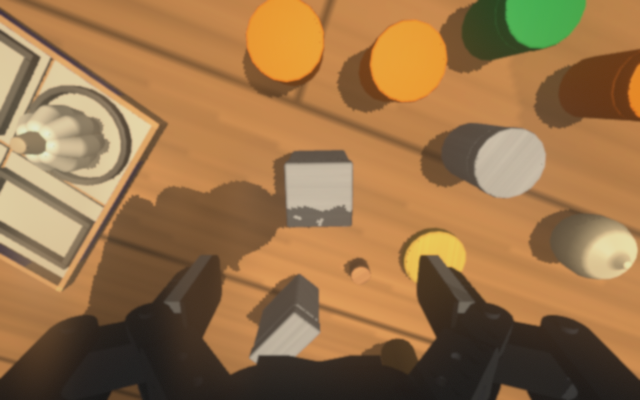

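carry_out(jaw=[0,0,0,0,0], xyz=[[0,-0.3,4],[0,0,4],[0,0,4],[0,0,2.8],[0,0,0]], spin=[0,0,0,0,0])

```text
t: 9.25
tcp_pos: [0.598, -0.0565, 0.0432]
orientation: [0.821, -0.571, -0.002, 0.001]
contact_force: [-0.3, -0.4, -0.6]
opening: 0.0857
```

carry_out(jaw=[0.4,0.8,1,1,1], xyz=[[0,0,0],[0,0,0],[0,0,0],[0,0,0],[0,0,0]], spin=[0,0,0,0,0])

```text
t: 9.88
tcp_pos: [0.6019, -0.0576, 0.0473]
orientation: [0.821, -0.572, 0.001, -0.001]
contact_force: [-0.6, 0.1, 6.5]
opening: 0.0504
```

carry_out(jaw=[1,1,1,1,1], xyz=[[0,0,-2],[0,0,-4.5],[0,0,-4.5],[0,0,-4.5],[0,0,0]], spin=[0,0,0,0,0])

```text
t: 10.5
tcp_pos: [0.6032, -0.0579, 0.2053]
orientation: [0.82, -0.572, 0.004, -0.002]
contact_force: [-0.3, 0.1, -2.0]
opening: 0.0507
```

```bash
python3 -c "
from h import *
snap('wrist','w6')"; python3 go.py .589 .2505 .2 -.279
```

```text
t 10.55 tcp [ 0.6018 -0.0578  0.2027] yaw -1.217 q [-0.1   0.34 -0.12  1.1  -0.    2.69] open 0.0507 F [-0.1 -0.1 -1.6] tiltz [ 0.004 -0.    -1.   ]
7 rows xyz [[-4.19, -1.35, 0.04], [-3.98, -1.9, 0.04], [-3.69, -2.42, 0.04], [-3.33, -2.89, 0.04], [-2.92, -3.31, 0.04], [-2.45, -3.67, 0.04], [-1.94, -3.96, 0.04]] spin each -0.134
```

View pics/w6.png

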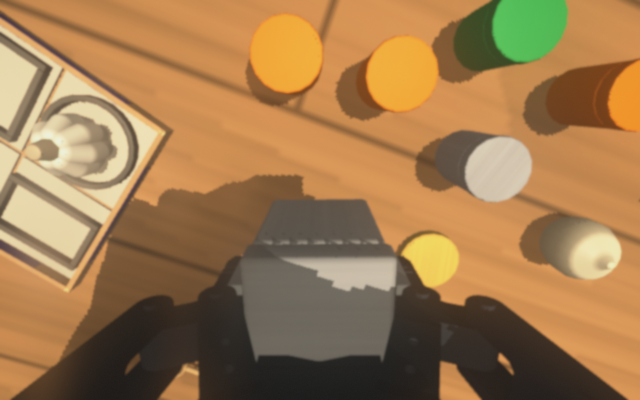

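The square tin is held squarely. Moving to its nest.

carry_out(jaw=[1,1,1,1,1], xyz=[[-4.19,-1.35,0],[-3.98,-1.9,0],[-3.69,-2.42,0],[-3.33,-2.89,0],[-2.92,-3.31,0]], spin=[-0.134,-0.134,-0.134,-0.134,-0.134])

```text
t: 11.18
tcp_pos: [0.59, 0.1637, 0.1987]
orientation: [0.963, -0.268, -0.001, 0.001]
contact_force: [0.8, -0.7, -0.9]
opening: 0.0503
```

carry_out(jaw=[1,1,1], xyz=[[-2.45,-3.67,0],[-1.94,-3.96,0],[0,0,0]], spin=[-0.134,-0.134,0])

```text
t: 11.55
tcp_pos: [0.5862, 0.2534, 0.1985]
orientation: [0.991, -0.137, -0.001, 0.0]
contact_force: [-0.5, -0.5, -1.0]
opening: 0.0504
```

```bash
python3 -c "
from h import *
snap('wrist','w7')
p,d,T,k=load('w7');H=np.array(vision.camera_model('wrist')['hand_eye'])
for u,v in((320,270),(260,270),(380,270),(320,300),(320,340)):
  c=np.array([(u-k[2])/k[0],(v-k[3])/k[1],1])*d[v,u]; print(u,v,np.round((H[:3,:3]@c+H[:3,3])*1000,1))
"; python3 go.py .589 .2505 .053 -.279; python3 fitw.py w7
```

```text
320 270 [ -0.5 -20.5 -26.4]
260 270 [-19.6 -20.5 -26.5]
380 270 [ 18.5 -20.8 -27.1]
320 300 [ -0.4  -9.4 -26.2]
320 340 [ -0.4   6.8 -25.7]
t 11.6 tcp [0.5863 0.2517 0.1986] yaw -0.277 q [ 0.41  0.41 -0.03  1.13 -0.    2.25] open 0.0502 F [ 0.3 -0.4 -2.1] tiltz [-0.003 -0.001 -1.   ]
3 rows xyz [[0.1, 0.01, 4.85], [0.1, 0.01, 4.85], [0.1, 0.01, 4.85]] spin each 0.001
w7 [ 0.52879038  0.21816504 -0.28898242] -35.6690788269043
obl [0.4679 0.1852]
small [0.4958 0.2791]
wide [0.5618 0.1572]
sq [0.5897 0.2512]
```

View pics/w7fit.png

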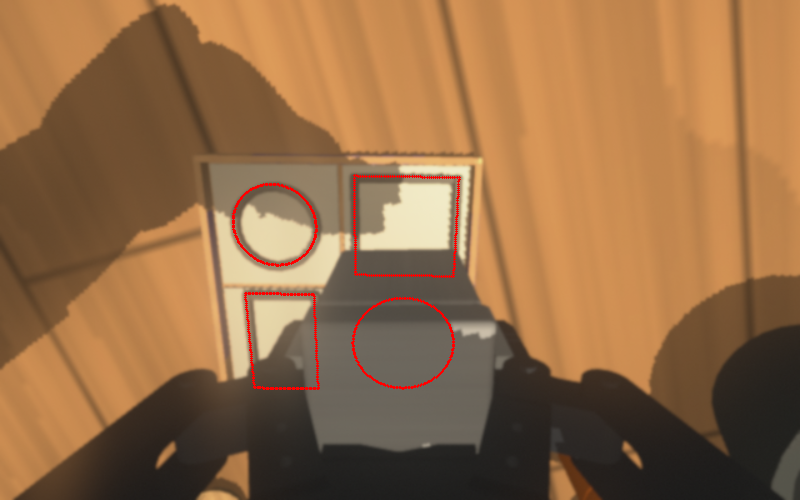

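carry_out(jaw=[1,1,1,1,1], xyz=[[0.2,0,4.5],[0,0,4.5],[0,0,3.5],[0,0,1.5],[0,0,0]], spin=[0,0,0,0,0])

```text
t: 12.22
tcp_pos: [0.5887, 0.2491, 0.0595]
orientation: [0.99, -0.14, -0.001, 0.001]
contact_force: [-0.1, 0.1, -1.1]
opening: 0.0505
```

carry_out(jaw=[1,1], xyz=[[0,0,0.15],[0,0,0]], spin=[0,0])

```text
t: 12.48
tcp_pos: [0.5905, 0.2506, 0.0605]
orientation: [0.99, -0.139, 0.001, -0.001]
contact_force: [0.3, -0.3, -2.0]
opening: 0.0506
```

carry_out(jaw=[1,1], xyz=[[0,0,0.15],[0,0,0]], spin=[0,0])

```text
t: 12.72
tcp_pos: [0.5896, 0.2504, 0.0578]
orientation: [0.99, -0.139, 0.0, -0.0]
contact_force: [-0.7, -1.5, -1.0]
opening: 0.0503
```

carry_out(jaw=[1,1], xyz=[[0,0,0.2],[0,0,0]], spin=[0,0])

```text
t: 12.98
tcp_pos: [0.5895, 0.2503, 0.0555]
orientation: [0.99, -0.139, 0.0, -0.0]
contact_force: [-0.2, -0.2, -0.8]
opening: 0.0501
```

carry_out(jaw=[1,1], xyz=[[0,0,0.15],[0,0,0]], spin=[0,0])

```text
t: 13.22
tcp_pos: [0.5897, 0.2504, 0.0553]
orientation: [0.99, -0.139, 0.0, -0.0]
contact_force: [-2.4, -2.1, 9.2]
opening: 0.0502
```

carry_out(jaw=[1,1], xyz=[[0,0,0.1],[0,0,0]], spin=[0,0])

```text
t: 13.48
tcp_pos: [0.5898, 0.2504, 0.0553]
orientation: [0.99, -0.139, 0.0, -0.0]
contact_force: [-5.0, -3.0, 16.2]
opening: 0.0503
```

carry_out(jaw=[0.5,0.2,0,0], xyz=[[0,0,-0.1],[0,0,0],[0,0,0],[0,0,0]], spin=[0,0,0,0])

```text
t: 13.98
tcp_pos: [0.5894, 0.2502, 0.0537]
orientation: [0.99, -0.139, -0.0, 0.0]
contact_force: [-0.2, -0.6, -0.2]
opening: 0.0857
```

carry_out(jaw=[0,0,0,0], xyz=[[0,0,-2.5],[0,0,-5],[0,0,-4],[0,0,-3]], spin=[0,0,0,0])

```text
t: 14.48
tcp_pos: [0.5899, 0.2505, 0.2009]
orientation: [0.99, -0.139, 0.001, -0.0]
contact_force: [0.2, -0.4, -1.3]
opening: 0.0854
```

```bash
python3 -c "
from h import *
snap('wrist','w8')
from top import top
top('w8',(265,130,375,240))"; python3 go.py .463 -.076 .2 1.204
```

```text
w8 (265, 130, 375, 240) z 0.0825 4278 mean [588.8 250.4] rect [588.5 249.1] [51.4 51.1] 75.0
t 14.53 tcp [0.5916 0.2512 0.205 ] yaw -0.279 q [ 0.4   0.41 -0.02  1.13  0.    2.25] open 0.0852 F [0.4 0.4 2.8] tiltz [ 0.006  0.003 -1.   ]
10 rows xyz [[-0.33, 3.5, 0.05], [-0.85, 3.41, 0.05], [-1.34, 3.25, 0.05], [-1.81, 3.01, 0.05], [-2.23, 2.71, 0.05], [-2.61, 2.35, 0.05], [-2.93, 1.94, 0.05], [-3.18, 1.49, 0.05], [-3.37, 1.0, 0.05], [-3.48, 0.49, 0.05]] spin each -0.148
```

View pics/w8.png

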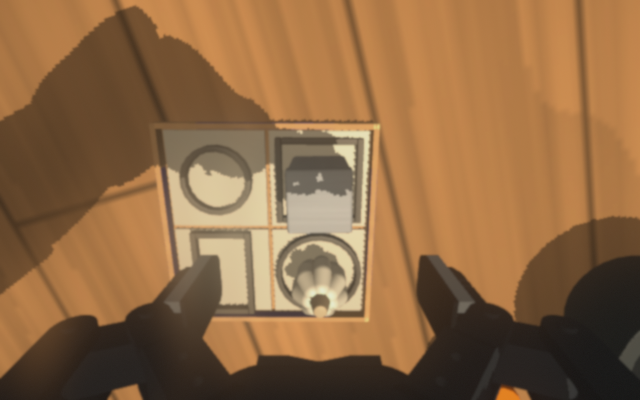

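The square tin sits in the square nest: top near (320,190), measured (588.6,249.8), top z 82, which is about 8 + 72. Next is the oblong tin.

carry_out(jaw=[0,0,0,0,0], xyz=[[-0.33,3.5,0],[-0.85,3.41,0],[-1.34,3.25,0],[-1.81,3.01,0],[-2.23,2.71,0]], spin=[-0.148,-0.148,-0.148,-0.148,-0.148])

```text
t: 15.15
tcp_pos: [0.5245, 0.0858, 0.1985]
orientation: [0.973, 0.231, -0.0, 0.0]
contact_force: [-0.1, -0.1, -0.5]
opening: 0.0853
```

carry_out(jaw=[0,0,0,0,0], xyz=[[-2.61,2.35,0],[-2.93,1.94,0],[-3.18,1.49,0],[-3.37,1.0,0],[-3.48,0.49,0]], spin=[-0.148,-0.148,-0.148,-0.148,-0.148])

```text
t: 15.78
tcp_pos: [0.4599, -0.0775, 0.1987]
orientation: [0.824, 0.567, -0.0, -0.0]
contact_force: [0.1, 0.3, 0.2]
opening: 0.085
```

carry_out(jaw=[0], xyz=[[0,0,0]], spin=[0])

```text
t: 15.9
tcp_pos: [0.4596, -0.078, 0.1987]
orientation: [0.826, 0.564, -0.0, -0.0]
contact_force: [0.9, 0.1, 0.5]
opening: 0.0855
```

```bash
python3 -c "
from h import *
snap('wrist','w9')
from top import top
top('w9',(265,130,375,270))"; python3 go.py .463 -.076 .045 1.204
```

```text
w9 (265, 130, 375, 270) z 0.0742 3077 mean [460.5 -76. ] rect [461.9 -76.5] [31.  62.9] 68.9
t 15.95 tcp [ 0.4602 -0.0771  0.1988] yaw 1.198 q [-0.17  0.1  -0.45  1.03  0.    0.21] open 0.0852 F [-0.  -0.2 -0.7] tiltz [-0.  0. -1.]
4 rows xyz [[0.05, 0.06, 3.84], [0.05, 0.06, 3.84], [0.05, 0.06, 3.84], [0.05, 0.06, 3.84]] spin each -0.002
```

View pics/w9.png

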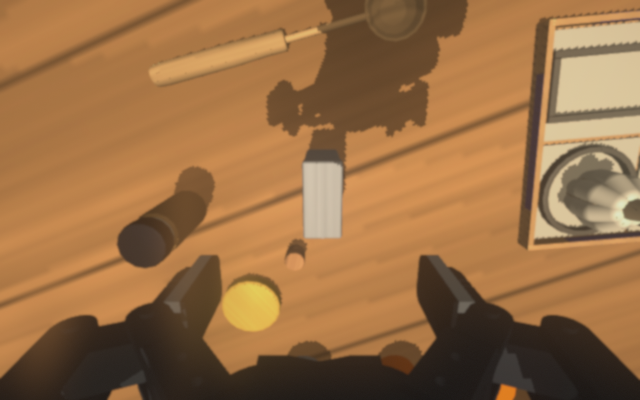

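carry_out(jaw=[0,0,0,0,0], xyz=[[0.15,0.2,4.5],[0,0,4.5],[0,0,4],[0,0,2.4],[0,0,0]], spin=[0,0,0,0,0])

```text
t: 16.58
tcp_pos: [0.4614, -0.0747, 0.0432]
orientation: [0.825, 0.565, -0.001, -0.002]
contact_force: [0.6, -0.1, 0.6]
opening: 0.0853
```

carry_out(jaw=[0.4,0.8,1,1,1], xyz=[[0,0,0],[0,0,0],[0,0,0],[0,0,0],[0,0,0]], spin=[0,0,0,0,0])

```text
t: 17.2
tcp_pos: [0.4636, -0.0763, 0.0459]
orientation: [0.825, 0.565, 0.0, 0.001]
contact_force: [-0.8, -1.4, 6.2]
opening: 0.0302
```

carry_out(jaw=[1,1,1,1,1], xyz=[[0,0,-2],[0,0,-4.5],[0,0,-4.5],[0,0,-4.5],[0,0,0]], spin=[0,0,0,0,0])

```text
t: 17.82
tcp_pos: [0.4653, -0.0762, 0.2034]
orientation: [0.825, 0.565, 0.002, 0.002]
contact_force: [0.3, -0.9, -1.4]
opening: 0.0302
```

```bash
cat > held.py <<'E'
import sys
from h import *
f=sys.argv[1];snap('wrist',f)
p,d,T,k=load(f);H=np.array(vision.camera_model('wrist')['hand_eye'])
for u,v in((320,250),(320,270),(320,290),(320,310),(290,300),(350,300),(320,330),(320,350)):
  c=np.array([(u-k[2])/k[0],(v-k[3])/k[1],1])*d[v,u]; print(u,v,np.round((H[:3,:3]@c+H[:3,3])*1000,1))
E
python3 held.py w10; python3 go.py .468 .1835 .2 -.279
```

```text
320 250 [  0.6 -29.2 -28.7]
320 270 [  0.6 -21.4 -27. ]
320 290 [  0.6 -14.4 -27.3]
320 310 [  0.6  -7.2 -27.5]
290 300 [ -9.1 -11.3 -28.2]
350 300 [ 10.2 -11.8 -28.8]
320 330 [  0.6   1.2 -26.6]
320 350 [  0.6   9.1 -26.9]
t 17.88 tcp [ 0.4639 -0.076   0.2012] yaw 1.201 q [-0.16  0.1  -0.44  1.03  0.    0.21] open 0.0299 F [ 0.2 -0.9 -2. ] tiltz [ 0.003 -0.    -1.   ]
10 rows xyz [[2.43, -0.9, 0.01], [2.28, -1.25, 0.01], [2.07, -1.57, 0.01], [1.81, -1.86, 0.01], [1.52, -2.1, 0.01], [1.19, -2.31, 0.01], [0.84, -2.46, 0.01], [0.47, -2.55, 0.01], [0.09, -2.59, 0.01], [-0.3, -2.58, 0.01]] spin each 0.148
```

View pics/w10.png

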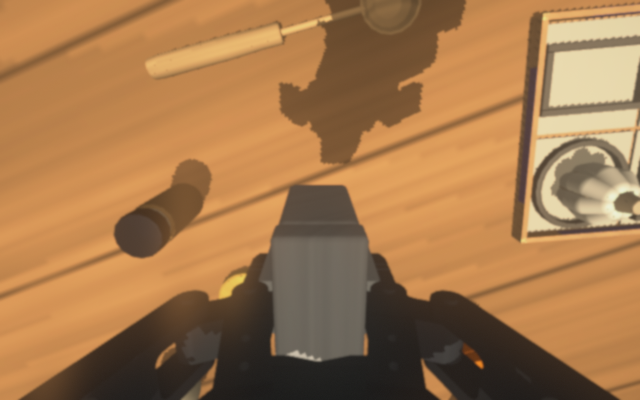

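The oblong tin is held level, centred at about (320,290) with its top 27 mm behind the TCP. Moving to the oblong nest.

carry_out(jaw=[1,1,1,1,1], xyz=[[2.43,-0.9,0],[2.28,-1.25,0],[2.07,-1.57,0],[1.81,-1.86,0],[1.52,-2.1,0]], spin=[0.148,0.148,0.148,0.148,0.148])

```text
t: 18.5
tcp_pos: [0.4635, 0.0546, 0.1979]
orientation: [0.974, 0.226, -0.002, -0.0]
contact_force: [0.1, -1.3, -1.9]
opening: 0.0298
```

carry_out(jaw=[1,1,1,1,1], xyz=[[1.19,-2.31,0],[0.84,-2.46,0],[0.47,-2.55,0],[0.09,-2.59,0],[-0.3,-2.58,0]], spin=[0.148,0.148,0.148,0.148,0.148])

```text
t: 19.12
tcp_pos: [0.4657, 0.184, 0.1978]
orientation: [0.99, -0.142, -0.002, 0.001]
contact_force: [0.5, -0.1, -1.8]
opening: 0.0301
```

carry_out(jaw=[1,1], xyz=[[0,0,0],[0,0,0]], spin=[0,0])

```text
t: 19.38
tcp_pos: [0.4661, 0.183, 0.1986]
orientation: [0.99, -0.138, -0.001, 0.001]
contact_force: [0.3, -0.1, -1.3]
opening: 0.0298
```

```bash
python3 held.py w11; python3 go.py .468 .1835 .054 -.279; python3 fitw.py w11
```

```text
320 250 [ -0.5 -28.1 -27.8]
320 270 [ -0.5 -20.9 -27.2]
320 290 [ -0.5 -14.1 -27.9]
320 310 [ -0.4  -6.3 -27.2]
290 300 [-10.2  -9.9 -27.1]
350 300 [  9.3  -9.9 -27. ]
320 330 [ -0.4   1.9 -26.7]
320 350 [ -0.4   9.6 -27.2]
t 19.43 tcp [0.4664 0.1828 0.199 ] yaw -0.278 q [ 0.37  0.16 -0.37  1.04 -0.    2.22] open 0.0299 F [ 0.6 -0.6 -2.5] tiltz [-0.002 -0.001 -1.   ]
3 rows xyz [[0.05, -0.04, 4.83], [0.05, -0.04, 4.83], [0.05, -0.04, 4.83]] spin each 0.0
w11 [ 0.52647904  0.21774929 -0.28053945] -39.89215087890625
obl [0.4658 0.1842]
small [0.493  0.2784]
wide [0.56   0.1571]
sq [0.5871 0.2513]
```

View pics/w11.png

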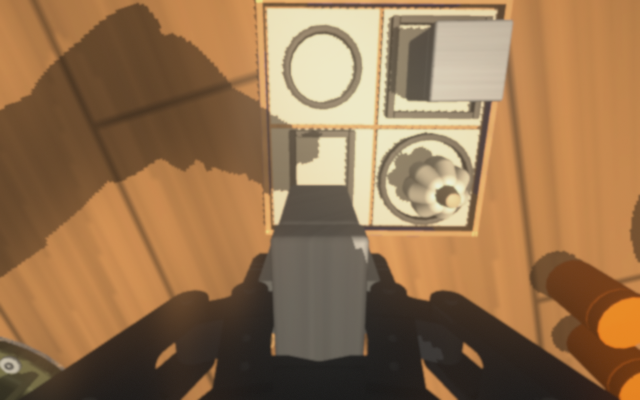

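carry_out(jaw=[1,1,1,1,1], xyz=[[0.1,-0.1,4.5],[0,0,4.5],[0,0,3.5],[0,0,1.5],[0,0,0]], spin=[0,0,0,0,0])

```text
t: 20.05
tcp_pos: [0.4678, 0.1837, 0.0595]
orientation: [0.99, -0.139, -0.001, 0.0]
contact_force: [-0.9, 0.2, -1.5]
opening: 0.03
```

carry_out(jaw=[1,1], xyz=[[0,0,0.2],[0,0,0]], spin=[0,0])

```text
t: 20.3
tcp_pos: [0.4694, 0.1847, 0.0592]
orientation: [0.99, -0.139, 0.001, -0.001]
contact_force: [0.2, 0.3, -1.5]
opening: 0.0298
```

carry_out(jaw=[1,1], xyz=[[0,0,0.15],[0,0,0]], spin=[0,0])

```text
t: 20.55
tcp_pos: [0.4685, 0.1845, 0.0568]
orientation: [0.99, -0.139, 0.0, -0.0]
contact_force: [0.1, -0.3, -1.7]
opening: 0.03
```

carry_out(jaw=[1,1], xyz=[[0,0,0.15],[0,0,0]], spin=[0,0])

```text
t: 20.8
tcp_pos: [0.4682, 0.1843, 0.0549]
orientation: [0.99, -0.139, -0.0, 0.0]
contact_force: [1.1, 0.0, -1.1]
opening: 0.0301
```

carry_out(jaw=[1,1], xyz=[[0,0,0.12],[0,0,0]], spin=[0,0])

```text
t: 21.05
tcp_pos: [0.4684, 0.1844, 0.054]
orientation: [0.99, -0.139, 0.0, -0.0]
contact_force: [-1.4, 0.6, 2.0]
opening: 0.0298
```

carry_out(jaw=[1,1], xyz=[[0,0,0.1],[0,0,0]], spin=[0,0])

```text
t: 21.3
tcp_pos: [0.4683, 0.1845, 0.0539]
orientation: [0.99, -0.139, 0.0, -0.0]
contact_force: [-3.8, -1.5, 12.9]
opening: 0.03
```

carry_out(jaw=[0.5,0.3,0.3,0.3], xyz=[[0,0,-0.1],[0,0,0],[0,0,0],[0,0,0]], spin=[0,0,0,0])

```text
t: 21.8
tcp_pos: [0.4683, 0.1843, 0.0537]
orientation: [0.99, -0.139, -0.0, 0.0]
contact_force: [-0.4, -0.6, -0.2]
opening: 0.06
```

carry_out(jaw=[0.3,0.3,0,0], xyz=[[0,0,-2.5],[0,0,-5],[0,0,-5],[0,0,-4.5]], spin=[0,0,0,0])

```text
t: 22.3
tcp_pos: [0.4684, 0.1844, 0.2256]
orientation: [0.99, -0.139, 0.0, -0.0]
contact_force: [0.9, 0.3, 0.1]
opening: 0.0854
```

```bash
python3 -c "
from h import *
snap('wrist','w12')
from top import top
top('w12',(265,130,375,250))"; python3 go.py .440 -.211 .22 -.45
```

```text
w12 (265, 130, 375, 250) z 0.0824 2734 mean [467.3 186.7] rect [466.8 185.2] [63.5 30.8] 74.5
t 22.35 tcp [0.471  0.1854 0.2314] yaw -0.279 q [ 0.38  0.14 -0.32  1.1   0.    2.22] open 0.0853 F [2.8 1.  5.3] tiltz [ 0.008  0.003 -1.   ]
8 rows xyz [[0.99, 4.87, 0.14], [1.1, 4.85, 0.14], [1.2, 4.82, 0.14], [1.3, 4.8, 0.14], [1.4, 4.77, 0.14], [1.51, 4.74, 0.14], [1.61, 4.7, 0.14], [1.71, 4.67, 0.14]] spin each 0.021
```

View pics/w12.png

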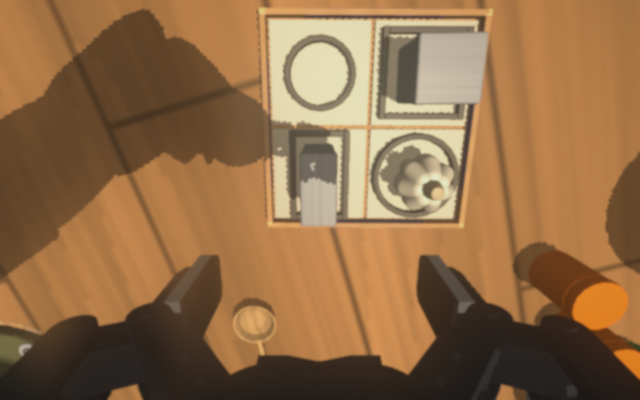

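The oblong tin is upright in its nest: top at (319,190), measured (467,186). Last is the slim jar.

carry_out(jaw=[0,0,0,0,0], xyz=[[0.99,4.87,0.1],[1.1,4.85,0.1],[1.2,4.82,0.1],[1.3,4.8,0.1],[1.4,4.77,0.1]], spin=[0.021,0.021,0.021,0.021,0.021])

```text
t: 22.98
tcp_pos: [0.4488, -0.065, 0.2186]
orientation: [0.982, -0.191, 0.0, -0.0]
contact_force: [-0.0, 0.3, -0.1]
opening: 0.0853
```

carry_out(jaw=[0,0,0,0], xyz=[[1.51,4.74,0.1],[1.61,4.7,0.1],[1.71,4.67,0.1],[0,0,0]], spin=[0.021,0.021,0.021,0])

```text
t: 23.48
tcp_pos: [0.4374, -0.2149, 0.2154]
orientation: [0.975, -0.224, -0.0, 0.0]
contact_force: [-1.1, 0.3, -0.2]
opening: 0.0855
```

```bash
python3 -c "
from h import *
snap('wrist','w13')
from top import top
top('w13',(265,130,375,270))"; python3 go.py .440 -.211 .053 -.45
```

```text
w13 (265, 130, 375, 270) z 0.0961 1766 mean [ 439.6 -210.5] rect [ 439.2 -210.8] [36.1 36.3] 35.6
t 23.52 tcp [ 0.4374 -0.2132  0.2153] yaw -0.45 q [-0.45  0.12 -0.38  1.07  0.    1.57] open 0.0853 F [-0.2  0.4 -0.6] tiltz [-0.001  0.001 -1.   ]
4 rows xyz [[0.03, -0.08, 4.06], [0.03, -0.08, 4.06], [0.03, -0.08, 4.06], [0.03, -0.08, 4.06]] spin each -0.0
```

View pics/w13.png

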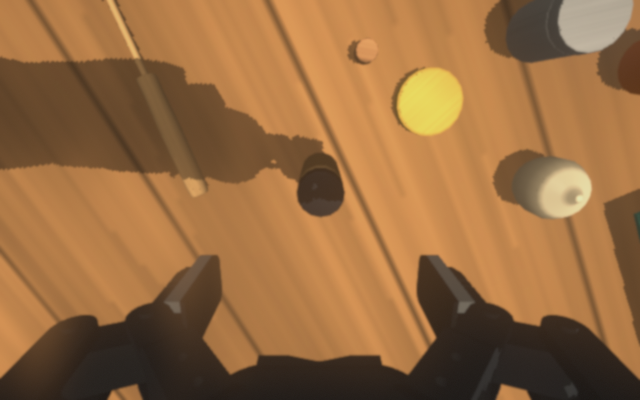

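The jar cap is at (320,190), right between the jaws. Descending and gripping.

carry_out(jaw=[0,0,0,0,0], xyz=[[0.05,-0.3,4.5],[0,0,4.5],[0,0,4.5],[0,0,2.7],[0,0,0]], spin=[0,0,0,0,0])

```text
t: 24.15
tcp_pos: [0.4378, -0.2074, 0.052]
orientation: [0.975, -0.221, -0.002, -0.001]
contact_force: [-0.8, -0.2, 0.3]
opening: 0.0855
```

carry_out(jaw=[0.4,0.8,1,1,1], xyz=[[0,0,0],[0,0,0],[0,0,0],[0,0,0],[0,0,0]], spin=[0,0,0,0,0])

```text
t: 24.78
tcp_pos: [0.4409, -0.2101, 0.0553]
orientation: [0.975, -0.222, 0.001, 0.0]
contact_force: [-0.0, 1.0, 5.9]
opening: 0.0375
```

carry_out(jaw=[1,1,1,1,1], xyz=[[0,0,-2],[0,0,-4.5],[0,0,-5],[0,0,-5],[0,0,0]], spin=[0,0,0,0,0])

```text
t: 25.4
tcp_pos: [0.4422, -0.211, 0.2235]
orientation: [0.975, -0.222, 0.004, 0.001]
contact_force: [-0.1, -0.1, -2.0]
opening: 0.0377
```

```bash
python3 held.py w14; python3 go.py .4945 .278 .22 .5
```

```text
320 250 [ -0.4 -16.7  -4. ]
320 270 [ -0.4 -15.3 -17.2]
320 290 [ -0.5 -17.4 -33.5]
320 310 [ -0.5 -15.2 -40.3]
290 300 [ -9.5 -14.8 -34.6]
350 300 [  8.6 -14.1 -33.6]
320 330 [ -0.5  -9.  -40.8]
320 350 [ -0.5  -1.2 -39.9]
t 25.45 tcp [ 0.4409 -0.2104  0.221 ] yaw -0.447 q [-0.45  0.12 -0.37  1.08  0.    1.57] open 0.0372 F [ 0.5 -0.7 -2.1] tiltz [ 0.004 -0.002 -1.   ]
10 rows xyz [[-1.63, -4.64, 0.01], [-1.18, -4.77, 0.01], [-0.73, -4.86, 0.01], [-0.26, -4.91, 0.01], [0.2, -4.91, 0.01], [0.66, -4.87, 0.01], [1.12, -4.78, 0.01], [1.57, -4.66, 0.01], [2.0, -4.49, 0.01], [2.42, -4.28, 0.01]] spin each -0.095
```

View pics/w14.png

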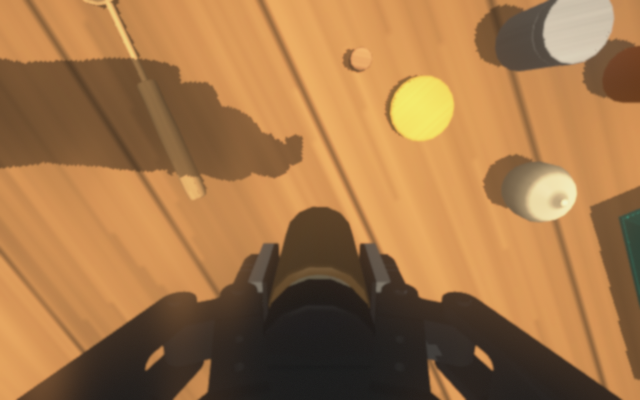

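The jar is held upright, with its cap centred at (320,335). Moving to the small nest.

carry_out(jaw=[1,1,1,1,1], xyz=[[-1.63,-4.64,0],[-1.18,-4.77,0],[-0.73,-4.86,0],[-0.26,-4.91,0],[0.2,-4.91,0]], spin=[-0.095,-0.095,-0.095,-0.095,-0.095])

```text
t: 26.08
tcp_pos: [0.4652, 0.0361, 0.2173]
orientation: [1.0, 0.015, -0.001, 0.0]
contact_force: [0.4, -0.6, -1.1]
opening: 0.0373
```

carry_out(jaw=[1,1,1,1,1], xyz=[[0.66,-4.87,0],[1.12,-4.78,0],[1.57,-4.66,0],[2.0,-4.49,0],[2.42,-4.28,0]], spin=[-0.095,-0.095,-0.095,-0.095,-0.095])

```text
t: 26.7
tcp_pos: [0.4915, 0.28, 0.217]
orientation: [0.968, 0.25, -0.001, 0.0]
contact_force: [0.4, -0.5, -1.4]
opening: 0.0373
```

carry_out(jaw=[1,1], xyz=[[0,0,0],[0,0,0]], spin=[0,0])

```text
t: 26.95
tcp_pos: [0.4914, 0.2782, 0.2172]
orientation: [0.969, 0.249, -0.001, 0.001]
contact_force: [-0.1, -0.1, -1.3]
opening: 0.0373
```

```bash
python3 held.py w15; python3 go.py .4945 .278 .0625 .5
```

```text
320 250 [  0.  -17.6  -4.3]
320 270 [ -0.  -16.3 -17.7]
320 290 [ -0.  -17.2 -31.9]
320 310 [ -0.1 -15.7 -39.9]
290 300 [ -9.1 -14.9 -33.8]
350 300 [  9.1 -14.7 -33.4]
320 330 [ -0.   -9.1 -40.1]
320 350 [ -0.   -2.2 -40.2]
t 27.0 tcp [0.4917 0.2778 0.2176] yaw 0.502 q [ 0.51  0.27 -0.19  1.11 -0.    1.58] open 0.0368 F [-0.2 -0.7 -2.1] tiltz [-0.002 -0.002 -1.   ]
4 rows xyz [[0.06, 0.03, 3.88], [0.06, 0.03, 3.88], [0.06, 0.03, 3.88], [0.06, 0.03, 3.88]] spin each 0.0
```

View pics/w15.png

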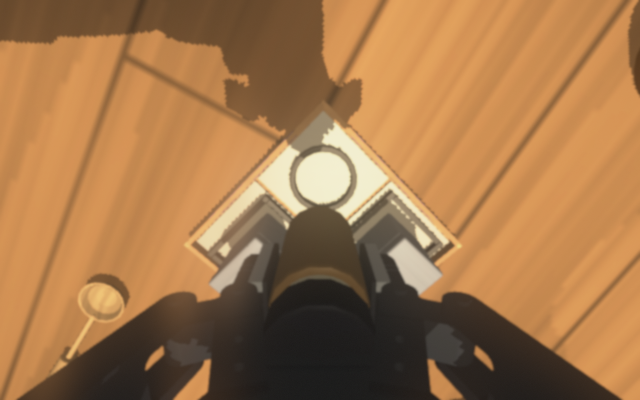

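```bash
python3 - <<'E'
from h import *
p,d,T,k=load('w15')
for u,v in((323,178),(290,178),(356,178),(323,145),(323,211)):
    r=T[:3,:3]@np.array([(u-k[2])/k[0],(v-k[3])/k[1],1]);print(u,v,np.round(1000*(T[:3,3]+r*(.017-T[2,3])/r[2]),1))
E
```

```text
323 178 [494.2 279.1  17. ]
290 178 [465.6 263.3  17. ]
356 178 [522.8 294.9  17. ]
323 145 [478.4 307.5  17. ]
323 211 [510.9 249.   17. ]
```

carry_out(jaw=[1,1,1,1,1], xyz=[[0.2,0,4.5],[0,0,4.5],[0,0,4],[0,0,2],[0,0,0]], spin=[0,0,0,0,0])

```text
t: 27.62
tcp_pos: [0.4927, 0.2777, 0.0671]
orientation: [0.969, 0.248, -0.002, 0.001]
contact_force: [-0.3, -0.4, -0.3]
opening: 0.0374
```

carry_out(jaw=[1,1], xyz=[[0,0,0.2],[0,0,0]], spin=[0,0])

```text
t: 27.88
tcp_pos: [0.4951, 0.28, 0.068]
orientation: [0.969, 0.249, 0.001, -0.0]
contact_force: [0.4, -0.5, -1.1]
opening: 0.037
```

carry_out(jaw=[1,1], xyz=[[0,0,0.15],[0,0,0]], spin=[0,0])

```text
t: 28.12
tcp_pos: [0.4944, 0.2801, 0.0656]
orientation: [0.969, 0.249, 0.0, -0.0]
contact_force: [-0.5, -0.4, -1.3]
opening: 0.0371
```

carry_out(jaw=[1,1], xyz=[[0,0,0.15],[0,0,0]], spin=[0,0])

```text
t: 28.38
tcp_pos: [0.4941, 0.2799, 0.0637]
orientation: [0.969, 0.249, -0.0, 0.0]
contact_force: [0.0, -0.3, -1.5]
opening: 0.0373
```

carry_out(jaw=[1,1], xyz=[[0,0,0.12],[0,0,0]], spin=[0,0])

```text
t: 28.62
tcp_pos: [0.4942, 0.2799, 0.0633]
orientation: [0.969, 0.249, 0.0, -0.0]
contact_force: [-2.0, -0.8, 4.3]
opening: 0.0373
```

carry_out(jaw=[1,1], xyz=[[0,0,0.1],[0,0,0]], spin=[0,0])

```text
t: 28.88
tcp_pos: [0.4943, 0.28, 0.0632]
orientation: [0.969, 0.249, 0.0, -0.0]
contact_force: [-5.1, -2.3, 13.9]
opening: 0.0374
```

carry_out(jaw=[0.5,0.3,0.2,0.2], xyz=[[0,0,-0.1],[0,0,0],[0,0,0],[0,0,0]], spin=[0,0,0,0])

```text
t: 29.38
tcp_pos: [0.4941, 0.2799, 0.0624]
orientation: [0.969, 0.249, -0.0, 0.0]
contact_force: [-0.2, -0.5, -0.5]
opening: 0.0683
```

carry_out(jaw=[0.2,0.2,0.2,0,0], xyz=[[0,0,-2.5],[0,0,-5],[0,0,-5],[0,0,-4.5],[0,0,0]], spin=[0,0,0,0,0])

```text
t: 30.0
tcp_pos: [0.4964, 0.2812, 0.2367]
orientation: [0.969, 0.249, 0.004, -0.001]
contact_force: [-0.5, -0.3, -0.0]
opening: 0.0856
```

carry_out(jaw=[0,0,0,0,0], xyz=[[-1.5,4.5,0],[-1.5,4.5,0],[-1.5,4.5,0],[-1,4.5,0],[0,0,0]], spin=[0,0,0,0,0])

```text
t: 30.62
tcp_pos: [0.5327, 0.093, 0.2313]
orientation: [0.969, 0.247, -0.001, 0.0]
contact_force: [-0.4, 0.4, -0.4]
opening: 0.0856
```

```bash
python3 -c "
from h import *
snap('wrist','w16');snap('side','d16');snap('scene','s16');s=robot.get_state();print(s['t'],s['tcp_pos'],s['contact_force'])"
```

```text
30.775 [0.53224178 0.09614091 0.23174703] [-0.16435574  0.28127573  0.9723607 ]
```

View pics/w16.png

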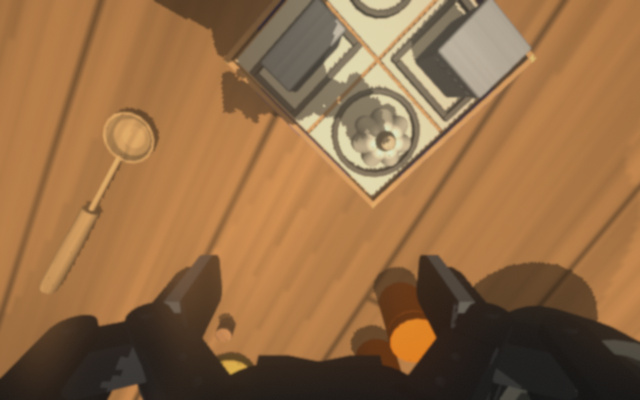

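View pics/d16.png

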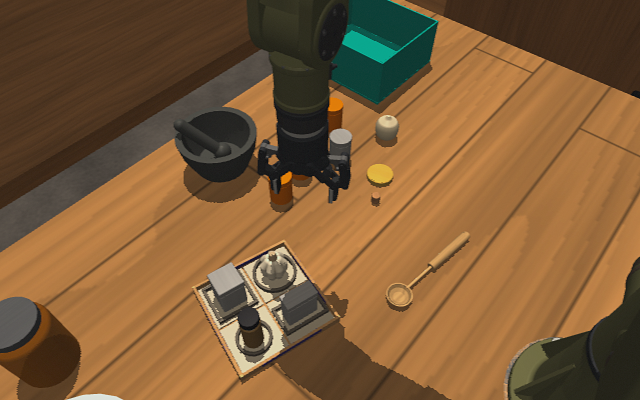

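View pics/s16.png

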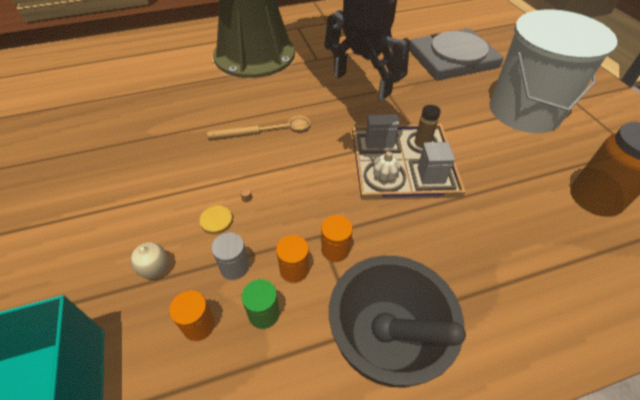

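All four stand in their own nests: in the side view the jar is at (249,328), square tin (228,288), garlic (274,270) and oblong tin (297,305). The onion and round tin have not moved. One numeric check before handing in.

```bash
python3 - <<'E'
from top import top
print('jar');top('s16',(415,104,443,145));top('d16',(236,304,262,345))
print('sq');top('s16',(416,140,456,188));top('d16',(204,260,250,315))
print('obl');top('s16',(362,112,400,155));top('d16',(276,280,322,330))
print('garlic');top('s16',(372,148,402,186))
print('round');top('s16',(208,230,250,282));print('onion');top('s16',(128,236,172,284))
E
```

```text
jar
s16 (415, 104, 443, 145) z 0.1025 181 mean [499.7 277.4] rect [498.7 278.9] [34.9 37.3] 38.2
d16 (236, 304, 262, 345) z 0.1037 358 mean [493.3 279.3] rect [493.9 279.1] [35.3 35.9] 42.9
sq
s16 (416, 140, 456, 188) z 0.0813 513 mean [593.9 247.3] rect [592.4 248.6] [50.9 52.7] 73.8
d16 (204, 260, 250, 315) z 0.1017 67 mean [505.5 275.9] rect [506.9 276.6] [16.9 14.2] 46.5
obl
s16 (362, 112, 400, 155) z 0.0809 341 mean [477.1 183.2] rect [510.1 170.1] [ 62.7 118.4] 68.7
d16 (276, 280, 322, 330) z 0.0817 575 mean [466.4 186.1] rect [467.  185.2] [63.2 32.3] 74.5
garlic
s16 (372, 148, 402, 186) z 0.0773 39 mean [567.6 153.7] rect [566.9 154.6] [12.1 12.3] 27.6
round
s16 (208, 230, 250, 282) z 0.073 722 mean [ 675.4 -181. ] rect [ 674.2 -181. ] [51.6 52.1] 56.2
onion
s16 (128, 236, 172, 284) z 0.065 82 mean [ 636.1 -314.8] rect [ 635.3 -316.1] [16.1 17.2] 87.7
```

Every position is within about 3 mm of its target once the scene camera's known 4 mm x bias is allowed for. Heights match too. Handing in.

```bash
python3 -c "
from h import *
print(robot.close_job())"
```

```text
the job is handed in; nothing more can be done
None
```

I packed the garlic, square tin, oblong tin and slim jar into their own nests and handed the job in at about 31 s of the 99 s allowed. The hand-in gave no verdict, so what follows is from my own measurements.

- **Placing:** My last measurements put all four within about 3 mm of their nest centres. Their top heights fit standing upright on the nest floor, and nothing was in the gripper. The scene and side cameras disagreed by about 4 mm in x throughout, so I used averages and wrist-camera views.
- **Left alone:** The onion and round tin measured within about 2 mm of where they started, and both were upright.
- **Checks that failed:** Two final boxes caught a neighbouring object: the side-camera one for the square tin and the scene-camera one for the oblong tin. I discarded both readings and relied on the other camera and the earlier wrist views. The garlic had no final side-camera reading.

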